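# Clear the V-block and hold a wooden round seated in it

## Robot

A 6-joint arm with a two-finger parallel gripper is mounted at the origin on the work surface. World frame = base frame: x ahead of the robot, y to its left, z up, the work surface at z = 0. Lengths are in m, angles in rad, forces in N, time in s.
With the tool pointing down it reaches from about 0.375 to 0.975 m from the base axis. Payload 3.8 kg.
Tool frame: the origin (TCP) lies at the very end of the fingers, on their centre line; the grasp point (between the pads) lies 19 mm behind it; z points along the fingers, y is the direction in which the jaws open and shut (so a half turn about z gives the same grasp; the last joint's range is limited). The gripper opens to 85 mm and grips with 20 to 120 N. Pads are 22 mm wide; open, the fingers measure 114 mm over their backs; the gripper's body (76 mm by 85 mm) begins 54 mm behind the grasp point. The pads swing forward as they close: fully open they stand 13 mm farther back than shut.
Start: joints at [1.1, 0.264, 1.604, -0, 1.274, -0.037], TCP at [0.284, 0.612, 0.231] pointing down, gripper open.
Joint ranges: [-2.63, 2.63], [-0.94, 2.18], [0.31, 2.57], [-1.31, 4.45], [0, 2.66], [-2.55, 2.55]. Speed limits (rad/s): [2.57, 2.57, 3.14, 3.14, 3.14, 3.14].

## Interface

Orientations are given as a rotation vector (axis times angle).
In Python, from workcell import bot, viewer, finish_job gives the robot as it stands.
- The arm moves only by the tool servo_tool, never from a script. Its argument "plan" is a list that holds one entry, the list of rows, each a list of 6 numbers: the shift along the tool's x, y, z in cm, then the turn, a rotation vector about the tool's x, y, z in degrees. A call has 1 to 20 rows; each row is the pose to reach, as a shift and turn from the pose measured when the call began, along the tool's axes at that moment; what a row does not reach only later rows make up. A row lasts 1/12 s, in which the tool goes at most 41.7 mm and 7.16 degrees, less where a joint would pass 70% of its speed; a pose out of reach is approached as far as the arm can. A call with a gripper value outside its range is refused whole. "claw" is the finger opening in cm, from 0 to 8.54, set as the call begins (left out, the last holds). The fingers move at their own pace and stop on an object; "grip_force" is the grip in N (left out, the last holds). Time passes only in rows, so rows that repeat a pose let the fingers close. It gives the time, the measured TCP pose, the force and the opening at its end, in the units of the state.
- bot.read_state(): the state, without advancing time (a new reading comes with each control period).
- viewer.read_camera(name): name is "scene" or "top" or "wrist"; returns a dict with "color" (420x560x3 uint8, red, green, blue), "fx", "fy", "cx", "cy" (pixels), "eye" and "rotation" of the camera in the world; the wrist camera has in their place "T_tool_cam" (4x4, takes a point from camera to tool coordinates, whose origin is the TCP and whose axes are the flange's). Camera axes: x right, y down, z forward; pixel columns grow to the right and rows downward; lengths in m; the calibration is good to about 2 mm. A picture is of the moment at which its call begins: read the wrist's pose just before it. There is no depth.
- finish_job(): hands the job in, once; it reports no verdict.
The state is a dict: "time": time; "q": joint angles; "joint_vel": joint speeds; "joint_torque": joint torques, N m; "tool_pos": TCP position; "tcp_rot": TCP orientation; "wrist_force": force on the tool from outside, world axes, zero at the start; "torque": the same for the moment, N m; "width": opening from 0.0 (shut) to 1.0 (fully open).
Only numpy, scipy, OpenCV 4.12 (cv2) and the standard library are available. Lean on these libraries where they do the work, as an engineer would, in place of code of your own. Each camera call takes 0.05 s, during which the arm holds its last target.

## Task

The groove of the wooden V-block is blocked by a thin plywood slip that stands in the slot at its bottom: slide the slip up out of the slot by its upper edge and put it in the shallow grey tray. Then fetch the thick wooden round from its low rest and seat it lengthways in the V, centred and bearing on both sloping faces, and finish while still holding it there with the gripper: do not let go, but keep pressing it down firmly, with about 15 to 20 N and never hard enough to crush it (60 N), ready for drilling. Leave everything else on the bench where it is.

Things in the scene. Friction and masses are not known exactly. Their poses are not given: they have to be found in the camera images.
- vblock: wooden V-block, fixed; origin: centre of underside, on the bench. Groove along its x. 40 mm long (x), 76 wide (y), 60 high, foot 110 wide, 15 high. 90 degree V: faces slope at 45 degrees from the 48 mm wide mouth (height 60) to height 41; below, a 10 mm wide slot to height 15; both open at the ends. The seated round's centre is 67 mm above the bench, over the block's centre
- cheek_left: the half of the V-block on its own +y side, with one sloping face (same origin and axes as the V-block)
- cheek_right: the half of the V-block on its own -y side, with the other sloping face (same origin and axes as the V-block)
- slip_center (a point): thin plywood slip, 8 mm thick (its y), 60 mm wide (its x), 92 mm high (its z), 40 g, standing loose in the V-block's slot with 2 mm of play and its faces along the groove; its upper 47 mm stick out above the block. The point is its centre, 46 mm above its lower edge
- tray: shallow grey open tray, 190 x 190 mm, rim 22 mm high, walls and floor about 4 to 5 mm thick, fixed to the bench; it lies on one side of the V-block, left or right. Origin: centre of its underside; axes along its sides
- round_center (a point): thick wooden round, a plain cylinder 44 mm in diameter and 60 mm long with flat ends, about 80 g, lying level; the point is its centre, its own x axis runs along the cylinder. At the start its centre is 30 mm above the bench
- round: the same wooden round (origin: on its surface midway along it, underneath at the start)
- slip: the same plywood slip (origin: middle of its lower edge)
- rest: low fixed plywood rest holding the round, on the other side of the V-block from the tray: 36 mm along the round (its x), 70 mm across, 8 mm thick, with two strips (tops 18 mm above the bench) that keep the round from rolling; the round sticks out 12 mm at either end. Origin: centre of underside
- tape_roll: ring of tape 70 mm across, 25 mm high, lying flat (origin: centre of underside); to be left alone
- glue_bottle: upright glue bottle, 60 mm thick, about 170 mm high (origin: centre of underside); to be left alone
- sander: hand disc sander standing on its 144 mm disc, 120 mm high (origin: centre of underside); to be left alone
- offcut: flat wooden offcut, 40 x 120 x 20 mm high (origin: centre of underside); to be left alone
- thin_dowel: thin wooden dowel standing upright, 25 mm thick, 60 mm high (origin: centre of underside); to be left alone
- sanding_block: cork sanding block, 65 x 110 x 26 mm high (origin: centre of underside); to be left alone
Not all that is in view belongs to the job. What is shaped like the round but green or orange is not meant.

How it is judged:
On the way:
1. the slip is out of the V-block, lying, leaning or standing in the tray, let go and still (x of slip_center in the frame of tray between -0.085 and 0.085 m and y of slip_center in the frame of tray between -0.085 and 0.085 m and z of slip_center in the frame of tray below 0.065 m and contact force between the fingers and slip below 0.3 N and linear speed of slip below 0.05 m/s), for 0.2 s.
At the end, for the whole second after the job is handed in: Slip in the tray (centre within 85 mm of its middle each way, under 65 mm high), not held. Round in the V: within 12 mm along, 3 mm across, 63.5 to 70.5 mm high, 0.06 rad of the groove, over 3 N on each face, fingers pressing it with over 2 N, still (all of step 1 and x of round_center in the frame of vblock between -0.012 and 0.012 m and y of round_center in the frame of vblock between -0.003 and 0.003 m and z of round_center in the frame of vblock between 0.0635 and 0.0705 m and angle between the x axis of round_center and the x axis of vblock, either way round below 0.06 rad and contact force between round and cheek_left above 3 N and contact force between round and cheek_right above 3 N and contact force between the fingers and round above 2 N and linear speed of round below 0.02 m/s); the arm keeps its last pose, push and grip.
It fails at once if the round is pressed or knocked against the V-block with more than 60 N on one face (contact force between round and cheek_left above 60 N or contact force between round and cheek_right above 60 N).
It fails at once if another thing on the bench is displaced by more than 30 mm (distance of any of tape_roll, glue_bottle, sander, offcut, thin_dowel, sanding_block from where it was at the start of the episode above 0.03 m).
It also fails if it takes over 67 s, if anything falls off the work surface, if the arm or the gripper's body presses on something with over 40 N, if the wrist force passes 120 N, or if a joint passes its speed limit or range.

## Working session

There is one attempt and no reset: what is moved stays moved. The work goes in short steps, Python scripts to look and compute and a tool call to move; the robot and the scene stay as the last step left them, time stands still between calls to the robot, and variables do not carry over. Pictures are saved under pics/ and viewed, and the job is handed in when it is done.

Besides the shell and the picture viewer there is one more tool, called after "Request:" in YAML: its name, and indented under it one key for each argument. servo_tool: Moves the arm, as the interface text tells. Its arguments: {"type":"object","properties":{"plan":{"type":"array"},"claw":{"type":"number"},"grip_force":{"type":"number"}},"required":["plan"]}

```bash
ls; mkdir -p pics; python3 - <<'E'
from workcell import bot, viewer
import cv2, numpy as np
print(bot.read_state())
for n in ["scene","top","wrist"]:
    d=viewer.read_camera(n)
    cv2.imwrite(f"pics/{n}0.png",d["color"][:,:,::-1])
    print(n,{k:(np.round(v,4).tolist() if k!="color" else v.shape) for k,v in d.items()})
E
```

```text
pics
{'time': 0.0, 'q': array([ 1.10011464e+00,  2.64813126e-01,  1.60536272e+00, -4.57993125e-07,
        1.27370390e+00, -3.68662833e-02]), 'joint_vel': array([ 0.00029694, -0.00187244, -0.00082589, -0.00056258, -0.00014847,
       -0.0016702 ]), 'joint_torque': array([ 3.40249908e-04, -5.15117669e+01, -3.67307532e+01,  7.06334072e-05,
        1.28546098e-02, -1.17147188e-06]), 'tool_pos': array([0.28337759, 0.61183346, 0.22992771]), 'tcp_rot': array([-0.67598063, -3.06741548,  0.00347703]), 'wrist_force': array([-0.34607505, -0.24704524, -0.12284704]), 'torque': array([-0.03123119,  0.02256222,  0.00278868]), 'width': 1.0004614456105485}
scene {'color': (420, 560, 3), 'fx': 472.1502, 'fy': 472.1502, 'cx': 282.3879, 'cy': 213.2772, 'eye': [1.0627, -0.4938, 0.7937], 'rotation': [-2.2365, -0.9758, 0.3776]}
top {'color': (420, 560, 3), 'fx': 494.3802, 'fy': 494.3802, 'cx': 281.7147, 'cy': 206.2326, 'eye': [0.4836, -0.0391, 1.2291], 'rotation': [-2.1567, 2.2011, -0.0698]}
wrist {'color': (420, 560, 3), 'fx': 315.1383, 'fy': 315.1383, 'cx': 278.2358, 'cy': 204.9842, 'T_tool_cam': [[0.0001, -0.9489, -0.3157, 0.0807], [1.0, 0.0002, -0.0003, 0.0004], [0.0004, -0.3157, 0.9489, -0.1424], [0.0, 0.0, 0.0, 1.0]]}
```

View pics/scene0.png

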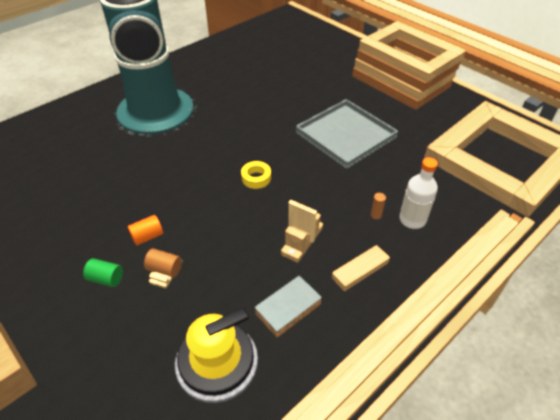

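View pics/top0.png

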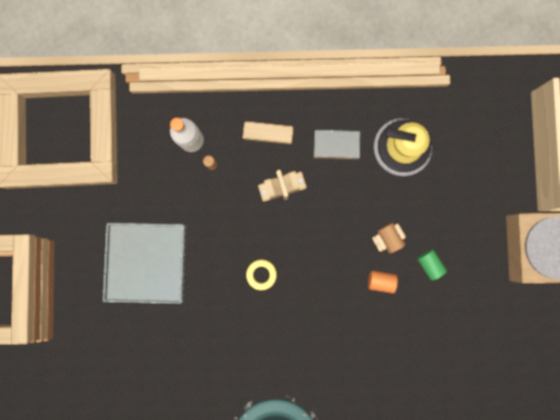

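View pics/wrist0.png

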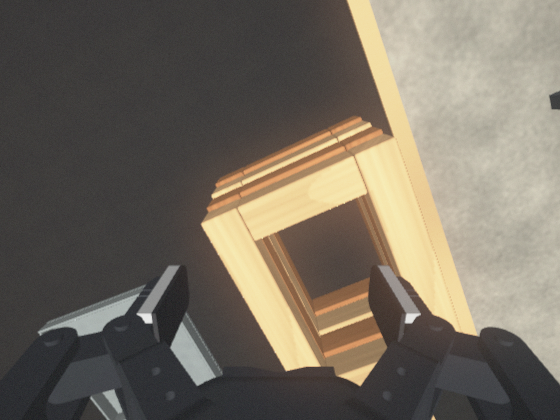

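```bash
cat > h.py <<'E'
import numpy as np, cv2
from scipy.spatial.transform import Rotation as R
from workcell import bot, viewer
def cam(n):
    if n=="wrist":
        s=bot.read_state(); d=viewer.read_camera(n)
        T=np.eye(4);T[:3,:3]=R.from_rotvec(s["tcp_rot"]).as_matrix();T[:3,3]=s["tool_pos"]
        d["M"]=T@d["T_tool_cam"]
    else:
        d=viewer.read_camera(n);M=np.eye(4);M[:3,:3]=R.from_rotvec(d["rotation"]).as_matrix();M[:3,3]=d["eye"];d["M"]=M
    return d
def ray(d,u,v):
    r=d["M"][:3,:3]@np.array([(u-d["cx"])/d["fx"],(v-d["cy"])/d["fy"],1]);return d["M"][:3,3],r
def onz(d,u,v,z):
    o,r=ray(d,u,v);return o+r*(z-o[2])/r[2]
def proj(d,p):
    q=d["M"][:3,:3].T@(np.array(p)-d["M"][:3,3]);return np.array([d["fx"]*q[0]/q[2]+d["cx"],d["fy"]*q[1]/q[2]+d["cy"]])
E
python3 - <<'E'
from h import *
d=cam("top")
im=d["color"][:,:,::-1]
a=cv2.resize(im[155:215,245:325],None,fx=8,fy=8,interpolation=cv2.INTER_CUBIC)
cv2.imwrite("pics/vb1.png",a)
cv2.imwrite("pics/rd1.png",cv2.resize(im[215:300,350:450],None,fx=7,fy=7,interpolation=cv2.INTER_CUBIC))
print("base px",proj(d,[0,0,0]))
for u,v,z in [(283,184,.107),(391,238,.052),(145,263,.022),(105,224,.022),(185,224,.022),(183,302,.022),(104,300,.022)]:
    print(u,v,onz(d,u,v,z).round(4))
hsv=cv2.cvtColor(im,cv2.COLOR_BGR2HSV)
E
```

```text
base px [274.89118968 444.43957794]
283 184 [ 0.6176 -0.0328  0.107 ]
391 238 [ 0.4899 -0.2859  0.052 ]
145 263 [0.4413 0.3075 0.022 ]
105 224 [0.5383 0.4059 0.022 ]
185 224 [0.5343 0.2094 0.022 ]
183 302 [0.3457 0.2153 0.022 ]
104 300 [0.3541 0.4071 0.022 ]
```

View pics/vb1.png

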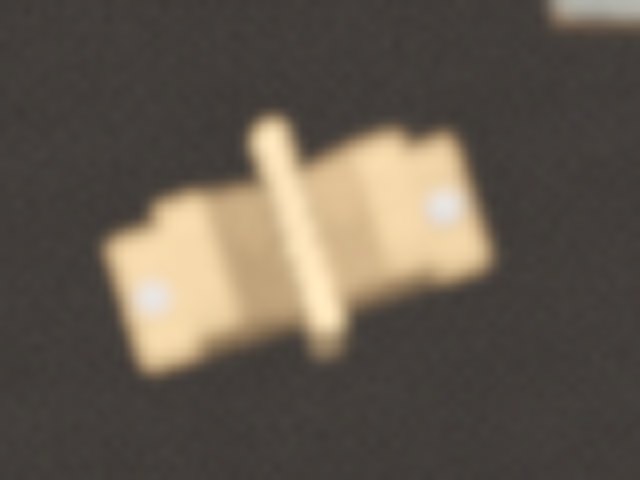

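View pics/rd1.png

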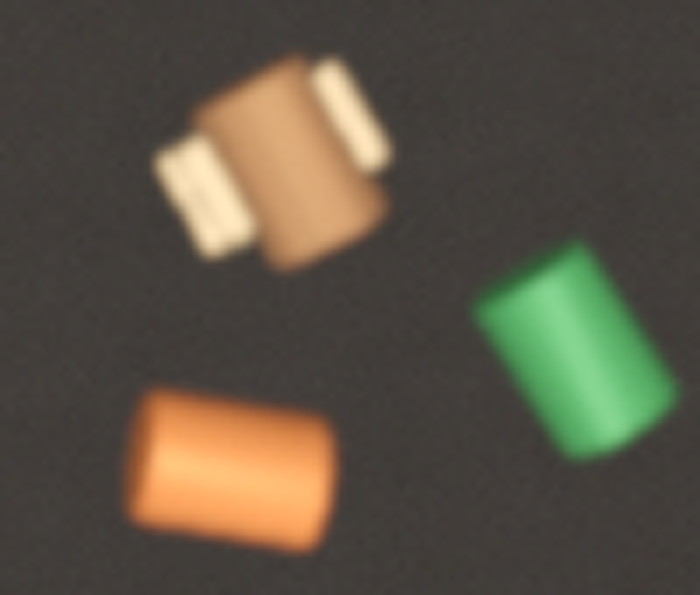

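```bash
cat >> h.py <<'E'
def row(p,yaw_y):
    """row (cm,deg) to TCP world p, tool pointing down, tool y at world yaw (deg), mod 180"""
    s=bot.read_state();R0=R.from_rotvec(s["tcp_rot"]).as_matrix()
    best=None
    for k in (0,180):
        a=np.radians(yaw_y+k);y=np.array([np.cos(a),np.sin(a),0]);z=np.array([0,0,-1.]);x=np.cross(y,z)
        T=np.stack([x,y,z],1);rv=R.from_matrix(R0.T@T).as_rotvec(degrees=True)
        if best is None or np.linalg.norm(rv)<np.linalg.norm(best):best=rv
        print("  alt",rv.round(2))
    print("ROW",(R0.T@(np.array(p)-s["tool_pos"])*100).round(2).tolist(),best.round(2).tolist(), "t",round(s["time"],2),"q",s["q"].round(2))
    y=R0[:,1];print("yaw_y now",np.degrees(np.arctan2(y[1],y[0])).round(2),"tool z",R0[:,2].round(4),"pos",s["tool_pos"].round(4))
E
python3 - <<'E'
from h import *
d=cam("top")
def z1(u,v): return 245+u/8-.5+.06,155+v/8-.5+.06
def z2(u,v): return 350+u/7-.43,215+v/7-.43
a=onz(d,*z1(270,125),.107);b=onz(d,*z1(326,330),.107);print("slip",a,b,(a+b)/2,np.degrees(np.arctan2(*(a-b)[1::-1])))
a=onz(d,*z1(443,207),.015);b=onz(d,*z1(152,297),.015);print("foot",(a+b)/2,np.degrees(np.arctan2(*(b-a)[1::-1])))
a=onz(d,*z2(245,85),.045);b=onz(d,*z2(337,240),.045);print("round",(a+b)/2,np.degrees(np.arctan2(*(a-b)[1::-1])))
row([.617,-.033,.25],106.5)
E
```

```text
slip [ 0.64958297 -0.02275208  0.107     ] [ 0.59036281 -0.0375602   0.107     ] [ 0.61997289 -0.03015614  0.107     ] 14.03905438842393
foot [ 0.62349211 -0.02915057  0.015     ] 106.06958816946775
round [ 0.49049943 -0.28772951  0.045     ] 28.842846936908792
  alt [-6.000e-02 -3.000e-02 -4.136e+01]
  alt [-3.0000e-02  8.0000e-02  1.3864e+02]
ROW [-57.37, -44.52, -1.89] [-0.06, -0.03, -41.36] t 0.25 q [ 1.1   0.26  1.6   0.    1.27 -0.04]
yaw_y now 65.14 tool z [-5.e-04 -1.e-03 -1.e+00] pos [0.2836 0.6121 0.2306]
```

Request:
servo_tool:
  plan:
    - [[-57.4,-44.2,-2,0,0,-40],[-57.4,-44.2,-2,0,0,-40],[-57.4,-44.2,-2,0,0,-40],[-57.4,-44.2,-2,0,0,-40],[-57.4,-44.2,-2,0,0,-40],[-57.4,-44.2,-2,0,0,-40],[-57.4,-44.2,-2,0,0,-40],[-57.4,-44.2,-2,0,0,-40],[-57.4,-44.2,-2,0,0,-40],[-57.4,-44.2,-2,0,0,-40],[-57.4,-44.2,-2,0,0,-40],[-57.4,-44.2,-2,0,0,-40],[-57.4,-44.2,-2,0,0,-40],[-57.4,-44.2,-2,0,0,-40],[-57.4,-44.2,-2,0,0,-40],[-57.4,-44.2,-2,0,0,-40],[-57.4,-44.2,-2,0,0,-40],[-57.4,-44.2,-2,0,0,-40],[-57.4,-44.2,-2,0,0,-40],[-57.4,-44.2,-2,0,0,-40]]
  claw: 5

```text
time: 1.92
tool_pos: [0.6187, -0.0312, 0.2506]
tcp_rot: [0.41, -3.113, 0.0]
wrist_force: [-0.2, 0.4, 0.2]
width: 0.585
```

```bash
python3 - <<'E'
from h import *
import pickle
d=cam("wrist");pickle.dump(d,open("w1.pkl","wb"))
cv2.imwrite("pics/w1.png",d["color"][:,:,::-1])
t=cam("top");cv2.imwrite("pics/t1.png",t["color"][:,:,::-1])
row([.621,-.03,.25],105)
E
```

```text
alt [ 0.01 -0.08  0.15]
  alt [ 1.3000e-01  1.0000e-02 -1.7985e+02]
ROW [-0.27, -0.13, 0.07] [0.01, -0.08, 0.15] t 2.02 q [-0.09  0.15  1.71 -0.    1.29 -1.92]
yaw_y now 105.15 tool z [-1.4e-03 -3.0e-04 -1.0e+00] pos [ 0.6181 -0.0294  0.2507]
```

View pics/w1.png

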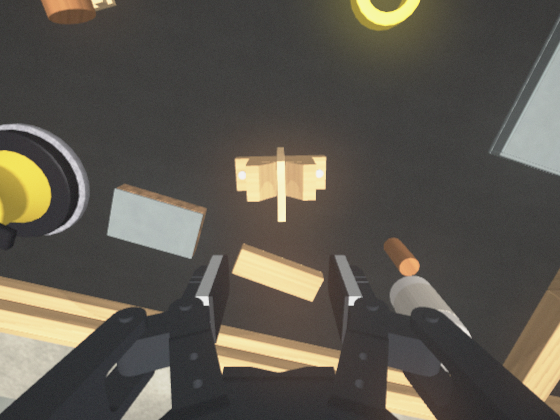

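```bash
python3 - <<'E'
from h import *
import pickle
d=pickle.load(open("w1.pkl","rb"));im=d["color"][:,:,::-1]
cv2.imwrite("pics/w1z.png",cv2.resize(im[140:230,225:335],None,fx=6,fy=6,interpolation=cv2.INTER_CUBIC))
E
```

```text
(no output)
```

View pics/w1z.png

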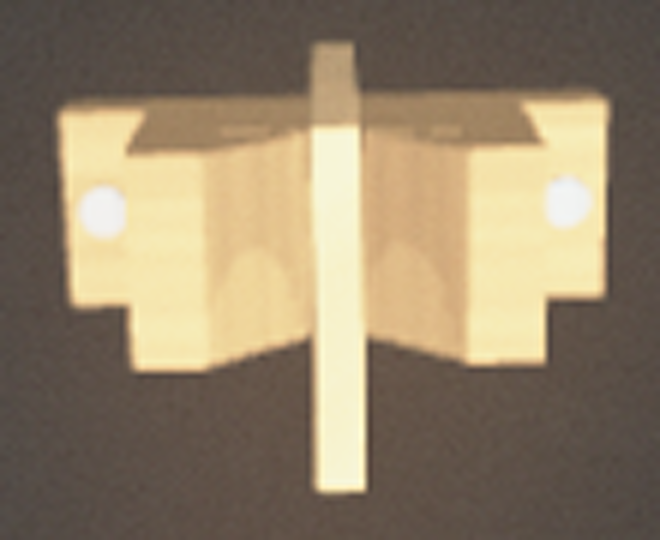

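```bash
python3 - <<'E'
from h import *
import pickle
d=pickle.load(open("w1.pkl","rb"))
f=lambda u,v,z: onz(d,225+(u+.5)/6-.5,140+(v+.5)/6-.5,z)
ang=lambda v:np.degrees(np.arctan2(v[1],v[0]))
S=[f(*p,.107) for p in [(311,127),(359,127),(315,492),(366,492)]]
print("slip c",np.mean(S,0).round(4),"yaw",ang(S[2]+S[3]-S[0]-S[1]),"len",np.linalg.norm(S[2]-S[0]),np.linalg.norm(S[1]-S[0]))
B=[f(*p,.06) for p in [(127,153),(541,145),(132,371),(547,362)]]
print("block c",np.mean(B,0).round(4),"yaw",ang(B[2]+B[3]-B[0]-B[1]),"yaw perp",ang(B[0]+B[2]-B[1]-B[3]),np.linalg.norm(B[2]-B[0]),np.linalg.norm(B[1]-B[0]))
F=[f(*p,.015) for p in [(102,212),(566,202)]];print("foot c",np.mean(F,0).round(4),ang(F[1]-F[0]))
E
```

```text
slip c [ 0.6195 -0.0285  0.107 ] yaw 15.983783313095405 len 0.05961230583584834 0.007312770103396668
block c [ 0.6224 -0.0276  0.06  ] yaw 16.54271097431927 yaw perp -73.78060884090087 0.0407559235710383 0.07371316921208583
foot c [ 0.6228 -0.0277  0.015 ] 106.26595934689105
```

```bash
python3 - <<'E'
from h import *
row([.620,-.0283,.074],106.3)
E
```

```text
alt [ 0.01 -0.08 -1.15]
  alt [-1.3000e-01 -1.0000e-02  1.7885e+02]
ROW [-0.24, 0.05, 17.67] [0.01, -0.08, -1.15] t 2.02 q [-0.09  0.15  1.71 -0.    1.29 -1.92]
yaw_y now 105.15 tool z [-1.4e-03 -3.0e-04 -1.0e+00] pos [ 0.6181 -0.0294  0.2507]
```

Request:
servo_tool:
  plan:
    - [[-0.24,0.05,4,0,0,-1.2],[-0.24,0.05,8,0,0,-1.2],[-0.24,0.05,11,0,0,-1.2],[-0.24,0.05,13,0,0,-1.2],[-0.24,0.05,15,0,0,-1.2],[-0.24,0.05,16.5,0,0,-1.2],[-0.24,0.05,17.6,0,0,-1.2],[-0.24,0.05,17.6,0,0,-1.2],[-0.24,0.05,17.6,0,0,-1.2],[-0.24,0.05,17.6,0,0,-1.2]]
  claw: 5

```text
time: 2.85
tool_pos: [0.6208, -0.0278, 0.0761]
tcp_rot: [-0.448, 3.109, -0.001]
wrist_force: [0.3, 0.0, 0.3]
width: 0.584
```

```bash
python3 - <<'E'
from h import *
row([.620,-.0283,.074],106.3);print(bot.read_state()["wrist_force"])
d=cam("wrist")
cv2.imwrite("pics/w2.png",d["color"][:,:,::-1])
E
```

```text
alt [-0.03  0.02  0.1 ]
  alt [-4.000e-02 -5.000e-02 -1.799e+02]
ROW [0.09, -0.02, 0.21] [-0.03, 0.02, 0.1] t 2.85 q [-0.08  0.3   1.86 -0.    0.98 -1.94]
yaw_y now 106.4 tool z [ 6.e-04 -4.e-04 -1.e+00] pos [ 0.6208 -0.0278  0.0761]
[0.3020547  0.02240226 0.31634285]
```

View pics/w2.png

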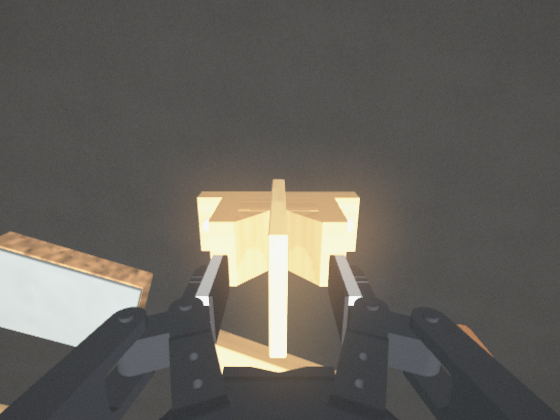

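Request:
servo_tool:
  plan:
    - [[0,0,0.1,0,0,0],[0,0,0.1,0,0,0],[0,0,0.1,0,0,0],[0,0,0.1,0,0,0],[0,0,0.1,0,0,0],[0,0,0.1,0,0,0],[0,0,0.1,0,0,0],[0,0,0.1,0,0,0]]
  claw: 0
  grip_force: 30

```text
time: 3.57
tool_pos: [0.6218, -0.0281, 0.0763]
tcp_rot: [-0.447, 3.107, -0.002]
wrist_force: [-0.3, 0.2, 5.6]
width: 0.089
```

Request:
servo_tool:
  plan:
    - [[0,0,-0.5,0,0,0],[0,0,-1,0,0,0],[0,0,-2,0,0,0],[0,0,-3,0,0,0],[0,0,-4,0,0,0],[0,0,-5.5,0,0,0],[0,0,-7.5,0,0,0],[0,0,-9.5,0,0,0],[0,0,-12,0,0,0],[0,0,-12,0,0,0]]

```text
time: 4.4
tool_pos: [0.6252, -0.0283, 0.2038]
tcp_rot: [-0.446, 3.096, -0.005]
wrist_force: [1.1, -0.3, 0.6]
width: 0.089
```

```bash
python3 - <<'E'
from h import *
d=cam("wrist")
cv2.imwrite("pics/w3.png",d["color"][:,:,::-1])
t=cam("top");im=t["color"][:,:,::-1]
cv2.imwrite("pics/t3.png",cv2.resize(im[210:315,90:200],None,fx=5,fy=5,interpolation=cv2.INTER_CUBIC))
row([.44,.31,.19],70)
E
```

```text
alt [-0.05  0.42 36.38]
  alt [-5.4000e-01 -6.0000e-02 -1.4362e+02]
ROW [8.01, 37.6, 0.72] [-0.05, 0.42, 36.38] t 4.5 q [-0.08  0.18  1.76 -0.    1.19 -1.94]
yaw_y now 106.38 tool z [ 0.0071 -0.001  -1.    ] pos [ 0.6228 -0.0281  0.1989]
```

View pics/w3.png

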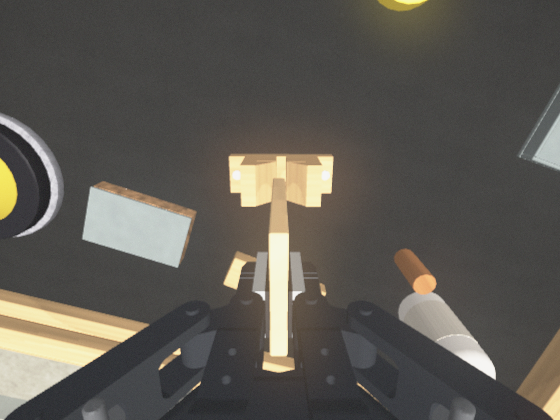

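View pics/t3.png

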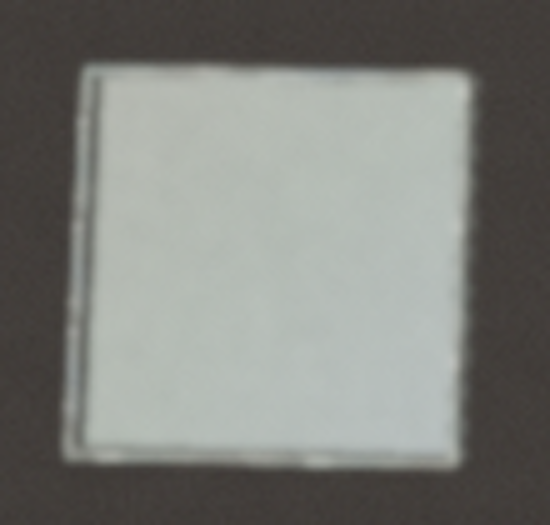

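Request:
servo_tool:
  plan:
    - [[8.1,37.4,0.5,0,0.4,17],[8.1,37.4,0.5,0,0.4,17],[8.1,37.4,0.5,0,0.4,17],[8.1,37.4,0.5,0,0.4,17],[8.1,37.4,0.5,0,0.4,17],[8.1,37.4,0.5,0,0.4,17],[8.1,37.4,0.5,0,0.4,17],[8.1,37.4,0.5,0,0.4,17],[8.1,37.4,0.5,0,0.4,17],[8.1,37.4,0.5,0,0.4,17],[8.1,37.4,0.5,0,0.4,17],[8.1,37.4,0.5,0,0.4,17],[8.1,37.4,5,0,0.4,17],[8.1,37.4,8,0,0.4,17],[8.1,37.4,10,0,0.4,17],[8.1,37.4,11,0,0.4,17],[8.1,37.4,11,0,0.4,17]]

```text
time: 5.92
tool_pos: [0.4391, 0.3047, 0.084]
tcp_rot: [-0.021, -3.136, 0.009]
wrist_force: [-0.2, 0.4, -0.8]
width: 0.089
```

```bash
python3 - <<'E'
from h import *
row([.44,.31,.069],89)
E
```

```text
alt [-0.33 -0.28  0.25]
  alt [   0.45   -0.52 -179.75]
ROW [-0.09, 0.54, 1.5] [-0.33, -0.28, 0.25] t 5.92 q [ 0.56  0.15  2.04 -0.    0.97 -0.99]
yaw_y now 89.25 tool z [-0.0051 -0.0057 -1.    ] pos [0.4391 0.3047 0.084 ]
```

Request:
servo_tool:
  plan:
    - [[0,0,0.6,0,0,0],[0,0,1.2,0,0,0],[0,0,1.5,0,0,0],[0,0,1.6,0,0,0],[0,0,1.6,0,0,0],[0,0,1.6,0,0,0]]

```text
time: 6.42
tool_pos: [0.4395, 0.305, 0.0687]
tcp_rot: [-0.02, -3.138, 0.008]
wrist_force: [-0.0, 0.4, -0.6]
width: 0.089
```

Request:
servo_tool:
  plan:
    - [[0,0,0,0,0,0],[0,0,0,0,0,0],[0,0,0,0,0,0],[0,0,0,0,0,0],[0,0,0,0,0,0],[0,0,0,0,0,0],[0,0,-3,0,0,0],[0,0,-6,0,0,0],[0,0,-9,0,0,0],[0,0,-12,0,0,0],[0,0,-14,0,0,0],[0,0,-14,0,0,0],[0,0,-14,0,0,0]]
  claw: 7

```text
time: 7.5
tool_pos: [0.441, 0.3063, 0.2104]
tcp_rot: [-0.02, -3.141, 0.005]
wrist_force: [-0.9, -0.4, -0.0]
width: 0.814
```

```bash
python3 - <<'E'
from h import *
d=cam("wrist")
cv2.imwrite("pics/w4.png",d["color"][:,:,::-1])
row([.49,-.287,.2],29);row([.49,-.287,.2],29+180)
E
```

```text
alt [-3.700e-01 -5.000e-02  6.026e+01]
  alt [ 5.0000e-02 -4.3000e-01 -1.1974e+02]
ROW [-5.78, -59.19, 1.13] [-0.37, -0.05, 60.26] t 7.55 q [ 0.56  0.02  1.92 -0.    1.2  -0.99]
yaw_y now 89.26 tool z [-0.0038 -0.0049 -1.    ] pos [0.4399 0.3057 0.2085]
  alt [ 5.0000e-02 -4.3000e-01 -1.1974e+02]
  alt [-3.700e-01 -5.000e-02  6.026e+01]
ROW [-5.78, -59.19, 1.13] [-0.37, -0.05, 60.26] t 7.55 q [ 0.56  0.02  1.92 -0.    1.2  -0.99]
yaw_y now 89.26 tool z [-0.0038 -0.0049 -1.    ] pos [0.4399 0.3057 0.2085]
```

View pics/w4.png

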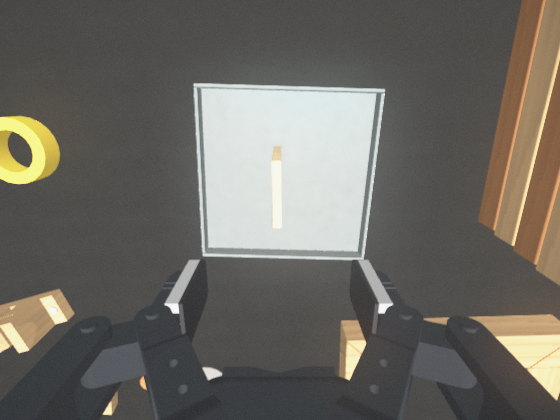

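Request:
servo_tool:
  plan:
    - [[-5.8,-59.2,-2,-0.3,0,60],[-5.8,-59.2,-2,-0.3,0,60],[-5.8,-59.2,-2,-0.3,0,60],[-5.8,-59.2,-2,-0.3,0,60],[-5.8,-59.2,-2,-0.3,0,60],[-5.8,-59.2,-2,-0.3,0,60],[-5.8,-59.2,-2,-0.3,0,60],[-5.8,-59.2,-2,-0.3,0,60],[-5.8,-59.2,-2,-0.3,0,60],[-5.8,-59.2,-2,-0.3,0,60],[-5.8,-59.2,-2,-0.3,0,60],[-5.8,-59.2,-2,-0.3,0,60],[-5.8,-59.2,-2,-0.3,0,60],[-5.8,-59.2,-2,-0.3,0,60],[-5.8,-59.2,-2,-0.3,0,60],[-5.8,-59.2,-2,-0.3,0,60],[-5.8,-59.2,-2,-0.3,0,60],[-5.8,-59.2,-2,-0.3,0,60],[-5.8,-59.2,-2,-0.3,0,60]]
  claw: 8

```text
time: 9.13
tool_pos: [0.4899, -0.2851, 0.2303]
tcp_rot: [-1.585, -2.709, 0.001]
wrist_force: [0.1, -0.2, -0.2]
width: 0.936
```

```bash
python3 - <<'E'
from h import *
import pickle
d=cam("wrist");pickle.dump(d,open("w5.pkl","wb"))
im=d["color"][:,:,::-1]
cv2.imwrite("pics/w5.png",im)
row([.49,-.287,.2],29)
p=proj(d,[.49,-.287,.04]);print(p);u,v=p.astype(int)
u0,v0=max(u-60,0),max(v-50,0);print(u0,v0)
cv2.imwrite("pics/w5z.png",cv2.resize(im[v0:v0+100,u0:u0+120],None,fx=6,fy=6,interpolation=cv2.INTER_CUBIC))
E
```

```text
alt [-0.1  -0.08  0.37]
  alt [ 1.2000e-01 -1.6000e-01 -1.7963e+02]
ROW [-0.16, -0.09, 3.07] [-0.1, -0.08, 0.37] t 9.18 q [-0.57  0.06  1.84 -0.    1.24 -1.08]
yaw_y now 29.37 tool z [-2.2e-03  3.0e-04 -1.0e+00] pos [ 0.4901 -0.2852  0.2307]
[277.37772279 180.81062502]
217 130
```

View pics/w5.png

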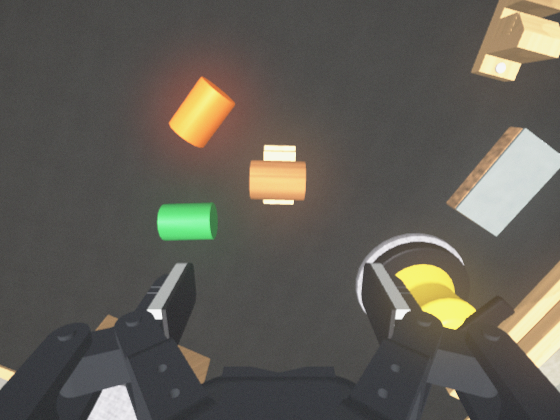

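View pics/w5z.png

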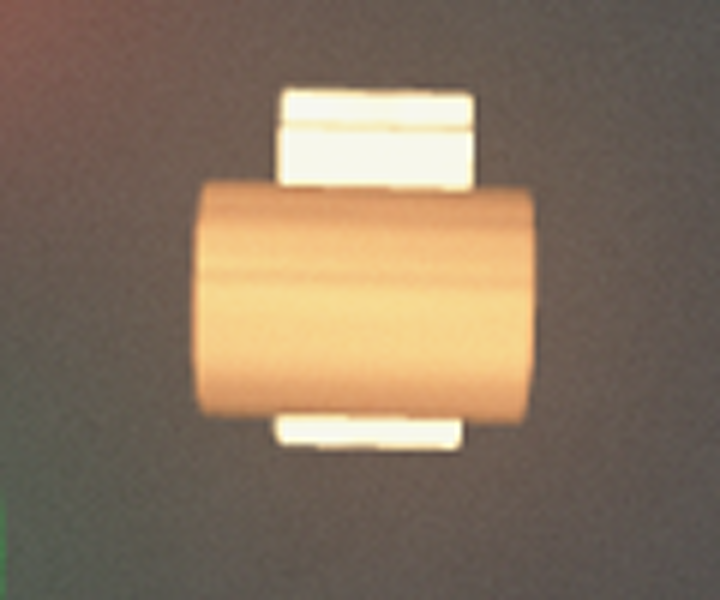

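```bash
python3 - <<'E'
from h import *
import pickle
d=pickle.load(open("w5.pkl","rb"))
f=lambda u,v,z: onz(d,217+(u+.5)/6-.5,130+(v+.5)/6-.5,z)
ang=lambda v:np.degrees(np.arctan2(v[1],v[0]))
a,b=f(206,299,.03),f(528,306,.03);print((a+b)/2,ang(a-b),ang(f(207,184,.03)-f(530,190,.03)),ang(f(205,414,.03)-f(525,422,.03)),np.linalg.norm(a-b))
# rest strips: far strip & near strip corners z=.018
s=[f(*p,.018) for p in [(280,128),(473,128),(277,447),(461,449)]];print(np.mean(s,0))
c=(a+b)/2;print(c)
row([c[0],c[1],.015],ang(b-a))
E
```

```text
[ 0.49108697 -0.28816392  0.03      ] -151.88458438314558 -151.68608501800927 -152.09688130785267 0.05994892864866249
[ 0.49244171 -0.28847633  0.018     ]
[ 0.49108697 -0.28816392  0.03      ]
  alt [-0.1  -0.07  1.25]
  alt [ 1.2000e-01 -1.6000e-01 -1.7875e+02]
ROW [-0.34, -0.02, 21.57] [-0.1, -0.07, 1.25] t 9.18 q [-0.57  0.06  1.84 -0.    1.24 -1.08]
yaw_y now 29.37 tool z [-2.2e-03  3.0e-04 -1.0e+00] pos [ 0.4901 -0.2852  0.2307]
```

Request:
servo_tool:
  plan:
    - [[-0.35,0,4,0,0,1.2],[-0.35,0,8,0,0,1.2],[-0.35,0,12,0,0,1.2],[-0.35,0,15,0,0,1.2],[-0.35,0,17,0,0,1.2],[-0.35,0,19,0,0,1.2],[-0.35,0,20.5,0,0,1.2],[-0.35,0,21.5,0,0,1.2],[-0.35,0,21.9,0,0,1.2],[-0.35,0,21.9,0,0,1.2],[-0.35,0,21.9,0,0,1.2]]

```text
time: 10.1
tool_pos: [0.4921, -0.2881, 0.0125]
tcp_rot: [-1.613, -2.695, 0.001]
wrist_force: [-1.7, -1.5, 0.5]
width: 0.936
```

```bash
python3 - <<'E'
from h import *
row([.4911,-.2882,.011],28.1);print(bot.read_state()["wrist_force"])
d=cam("wrist")
cv2.imwrite("pics/w6.png",d["color"][:,:,::-1])
E
```

```text
alt [-0.07 -0.01  0.11]
  alt [ 2.0000e-02 -1.1000e-01 -1.7989e+02]
ROW [0.04, -0.09, 0.15] [-0.07, -0.01, 0.11] t 10.1 q [-0.57  0.3   2.01 -0.    0.84 -1.06]
yaw_y now 28.21 tool z [-1.2e-03 -4.0e-04 -1.0e+00] pos [ 0.4921 -0.2881  0.0125]
[-1.6775822  -1.47638441  0.50540504]
```

View pics/w6.png

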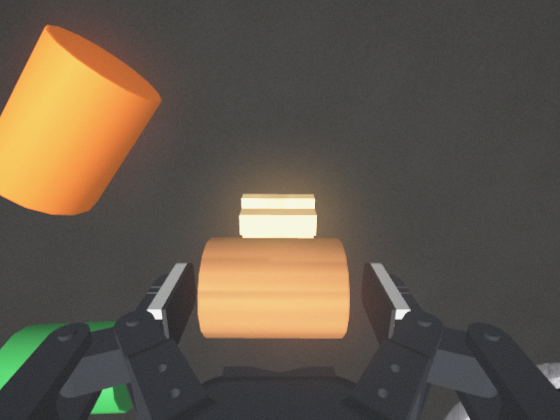

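Request:
servo_tool:
  plan:
    - [[0,0,0,0,0,0],[0,0,0,0,0,0],[0,0,0,0,0,0],[0,0,0,0,0,0],[0,0,0,0,0,0],[0,0,0,0,0,0],[0,0,0,0,0,0],[0,0,0,0,0,0]]
  claw: 0
  grip_force: 60

```text
time: 10.82
tool_pos: [0.4939, -0.2894, 0.0148]
tcp_rot: [1.612, 2.692, -0.001]
wrist_force: [-0.6, 0.8, 6.3]
width: 0.693
```

Request:
servo_tool:
  plan:
    - [[0,0,-0.5,0,0,0],[0,0,-1.5,0,0,0],[0,0,-3,0,0,0],[0,0,-5,0,0,0],[0,0,-8,0,0,0],[0,0,-11,0,0,0],[0,0,-14,0,0,0],[0,0,-15,0,0,0],[0,0,-15,0,0,0]]

```text
time: 11.57
tool_pos: [0.4957, -0.2905, 0.1692]
tcp_rot: [1.608, 2.686, -0.002]
wrist_force: [0.8, -0.5, -1.0]
width: 0.695
```

```bash
python3 - <<'E'
from h import *
import pickle
d=cam("wrist");pickle.dump(d,open("w7.pkl","wb"))
cv2.imwrite("pics/w7.png",d["color"][:,:,::-1])
row([.6225,-.0276,.15],16.3)
E
```

```text
alt [ 0.19  0.36 11.88]
  alt [  -0.53    0.29 -168.12]
ROW [17.05, 23.67, 1.59] [0.19, 0.36, 11.88] t 11.62 q [-0.57  0.12  1.9  -0.    1.12 -1.06]
yaw_y now 28.18 tool z [ 0.0055 -0.0045 -1.    ] pos [ 0.4943 -0.2896  0.1664]
```

View pics/w7.png

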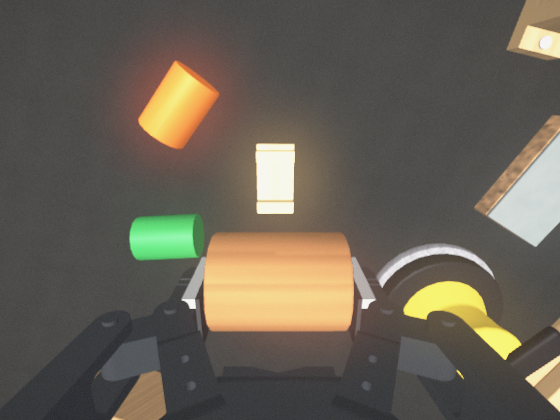

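```bash
python3 - <<'E'
from h import *
import pickle
d=pickle.load(open("w7.pkl","rb"))
im=d["color"][:,:,::-1]
cv2.imwrite("pics/w7z.png",cv2.resize(im[225:340,190:370],None,fx=4,fy=4,interpolation=cv2.INTER_CUBIC))
print([ [int(x) for x in im[v,278]] for v in list(range(228,238))+list(range(324,336))])
T=d["T_tool_cam"]
for z in (233,):
  for zb in (329,330,331):
    a=[np.array([(278-d["cx"])/d["fx"],(v-d["cy"])/d["fy"],1]) for v in (232.5,zb)]
    a=[T[:3,:3]@(x/np.linalg.norm(x)) for x in a];b=a[0]+a[1];half=np.arccos(a[0]@a[1])/2
    n=b/np.linalg.norm(b);print("by size:",T[:3,3]+n*.022/np.sin(half)," at z=-.015:",T[:3,3]+b*(-.015-T[2,3])/b[2])
E
```

```text
[[86, 105, 122], [86, 105, 122], [84, 101, 120], [84, 102, 125], [80, 108, 142], [81, 116, 161], [86, 122, 168], [86, 123, 172], [86, 124, 176], [89, 129, 181], [122, 181, 240], [115, 175, 237], [113, 169, 232], [111, 164, 228], [108, 161, 224], [104, 153, 219], [100, 143, 204], [90, 115, 156], [79, 90, 110], [79, 87, 109], [78, 87, 107], [80, 87, 108]]
by size: [ 0.00056248  0.00040002 -0.01184171]  at z=-.015: [ 0.00250936  0.00040351 -0.015     ]
by size: [ 0.00114012  0.00040147 -0.0131762 ]  at z=-.015: [ 0.00226783  0.00040349 -0.015     ]
by size: [ 0.00170581  0.00040289 -0.01448307]  at z=-.015: [ 0.00202642  0.00040347 -0.015     ]
```

View pics/w7z.png

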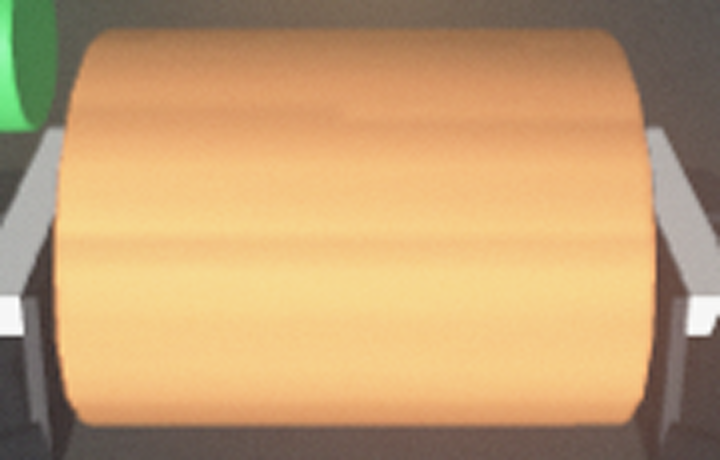

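Request:
servo_tool:
  plan:
    - [[16.8,23.7,0.5,0.2,0.4,11.9],[16.8,23.7,0.5,0.2,0.4,11.9],[16.8,23.7,0.5,0.2,0.4,11.9],[16.8,23.7,0.5,0.2,0.4,11.9],[16.8,23.7,0.5,0.2,0.4,11.9],[16.8,23.7,0.5,0.2,0.4,11.9],[16.8,23.7,0.5,0.2,0.4,11.9],[16.8,23.7,0.5,0.2,0.4,11.9],[16.8,23.7,0.5,0.2,0.4,11.9],[16.8,23.7,0.5,0.2,0.4,11.9],[16.8,23.7,0.5,0.2,0.4,11.9],[16.8,23.7,0.5,0.2,0.4,11.9],[16.8,23.7,0.5,0.2,0.4,11.9]]

```text
time: 12.7
tool_pos: [0.6232, -0.031, 0.1605]
tcp_rot: [-1.886, -2.511, 0.0]
wrist_force: [0.1, -0.4, -1.3]
width: 0.693
```

```bash
python3 - <<'E'
from h import *
import pickle
d=cam("wrist");pickle.dump(d,open("w8.pkl","wb"))
im=d["color"][:,:,::-1]
cv2.imwrite("pics/w8.png",im)
cv2.imwrite("pics/w8z.png",cv2.resize(im[120:280,200:360],None,fx=5,fy=5,interpolation=cv2.INTER_CUBIC)[:600])
row([.6231,-.0297,.15],16.3);print(bot.read_state()["wrist_force"])
E
```

```text
alt [-0.02 -0.04 -0.13]
  alt [-6.0000e-02  4.0000e-02  1.7987e+02]
ROW [0.12, 0.0, 1.08] [-0.02, -0.04, -0.13] t 12.75 q [-0.09  0.22  1.79  0.    1.13 -0.37]
yaw_y now 16.17 tool z [-6.e-04  5.e-04 -1.e+00] pos [ 0.6234 -0.0309  0.1608]
[-1.32133779 -0.86502674 -1.87539611]
```

View pics/w8.png

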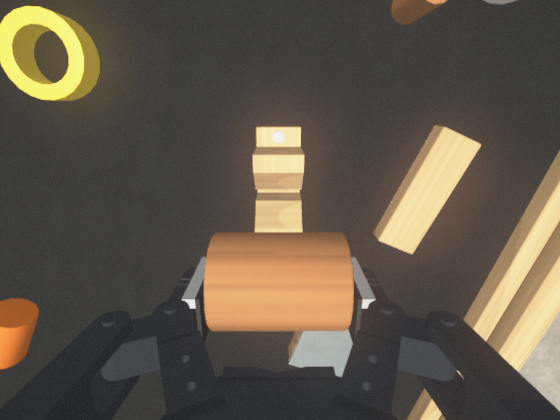

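View pics/w8z.png

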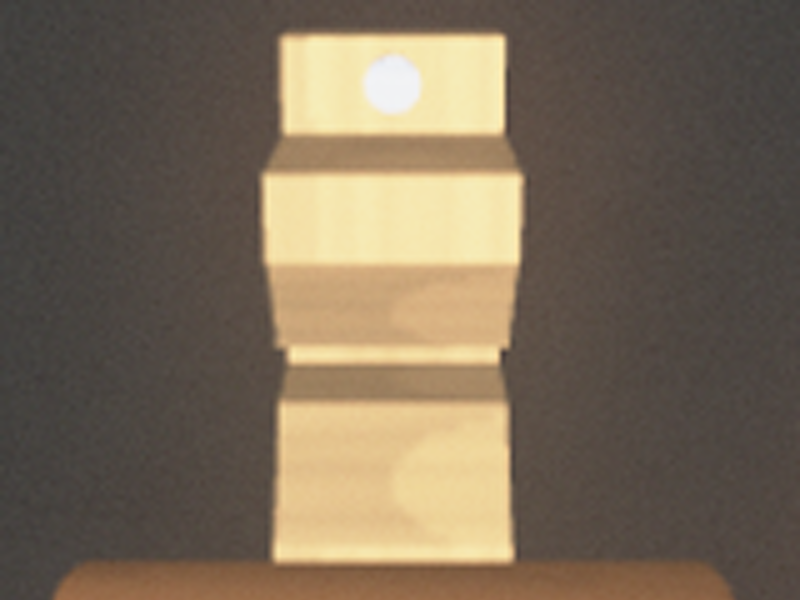

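```bash
python3 - <<'E'
from h import *
import pickle
d=pickle.load(open("w8.pkl","rb"))
f=lambda u,v,z: onz(d,200+(u+.5)/5-.5,120+(v+.5)/5-.5,z)
a=np.radians(16.3);n=np.array([-np.sin(a),np.cos(a),0]);x=np.array([np.cos(a),np.sin(a),0])
for nm,p,z,o in [("outer",(392.5,172),.06,.038),("inner",(393,265),.06,.024),("slot+",(394,348),.041,.005),("slot-",(394,402),.041,-.005)]:
    q=f(*p,z)-o*n;print(nm,q.round(4),"n",round(q@n,4),"x",round(q@x,4))
b=np.array([.6225,-.0276,0]);print("earlier n,x",b@n,b@x)
for k in [((262,172),(523,172)),((268,265),(519,265))]:
    print(np.degrees(np.arctan2(*(f(*k[1],.06)-f(*k[0],.06))[1::-1])))
p=d["M"][:3,:3]@np.linalg.inv(d["T_tool_cam"])[:3,:3]
tc=d["M"]@np.linalg.inv(d["T_tool_cam"])
r=tc@np.array([.0022,.0004,-.015,1]);print("round",r[:3],"n",r[:3]@n,"x",r[:3]@x)
E
```

```text
outer [ 0.6225 -0.0273  0.06  ] n -0.2009 x 0.5899
inner [ 0.6227 -0.0278  0.06  ] n -0.2015 x 0.5899
slot+ [ 0.6228 -0.0276  0.041 ] n -0.2013 x 0.59
slot- [ 0.6227 -0.0274  0.041 ] n -0.2011 x 0.59
earlier n,x -0.2012056523617056 0.5897323930883402
16.183920305881113
16.187947572157967
round [ 0.62298925 -0.02876591  0.17554976] n -0.2024620155760875 x 0.5898747459390167
```

Request:
servo_tool:
  plan:
    - [[0.12,0,3,0,0,0],[0.12,0,6,0,0,0],[0.12,0,8,0,0,0],[0.12,0,9,0,0,0],[0.12,0,9.8,0,0,0],[0.12,0,10,0,0,0],[0.12,0,10,0,0,0],[0.12,0,10,0,0,0],[0.12,0,10,0,0,0]]

```text
time: 13.5
tool_pos: [0.6245, -0.0299, 0.0626]
tcp_rot: [1.886, 2.51, 0.003]
wrist_force: [-0.7, -0.1, -0.4]
width: 0.693
```

```bash
python3 - <<'E'
from h import *
row([.6231,-.0297,.052],16.3);print(bot.read_state()["wrist_force"])
E
```

```text
alt [ 0.14  0.03 -0.13]
  alt [ 4.0000e-02 -2.2000e-01  1.7987e+02]
ROW [0.05, -0.13, 1.06] [0.14, 0.03, -0.13] t 13.5 q [-0.09  0.32  1.86  0.    0.95 -0.37]
yaw_y now 16.17 tool z [ 2.5e-03  2.0e-04 -1.0e+00] pos [ 0.6245 -0.0299  0.0626]
[-0.68038571 -0.06602872 -0.36638693]
```

Lower slowly toward contact.

Request:
servo_tool:
  plan:
    - [[0,-0.1,0.3,0,0,0],[0,-0.1,0.5,0,0,0],[0,-0.1,0.7,0,0,0],[0,-0.1,0.8,0,0,0],[0,-0.1,0.9,0,0,0],[0,-0.1,0.9,0,0,0]]

```text
time: 14.0
tool_pos: [0.6232, -0.0301, 0.0532]
tcp_rot: [1.886, 2.511, 0.002]
wrist_force: [0.6, -0.3, -0.0]
width: 0.694
```

Request:
servo_tool:
  plan:
    - [[0,0,0.05,0,0,0],[0,0,0.1,0,0,0],[0,0,0.15,0,0,0],[0,0,0.2,0,0,0],[0,0,0.2,0,0,0]]

```text
time: 14.42
tool_pos: [0.6232, -0.0299, 0.052]
tcp_rot: [1.886, 2.511, 0.002]
wrist_force: [-2.3, 0.3, 5.0]
width: 0.694
```

Request:
servo_tool:
  plan:
    - [[0,0,0.1,0,0,0],[0,0,0.15,0,0,0],[0,0,0.2,0,0,0],[0,0,0.2,0,0,0],[0,0,0.2,0,0,0]]

```text
time: 14.83
tool_pos: [0.6233, -0.0299, 0.0519]
tcp_rot: [1.886, 2.511, 0.002]
wrist_force: [-6.1, 0.9, 11.5]
width: 0.693
```

```bash
python3 - <<'E'
from h import *
row([.6231,-.0297,.052],16.3);s=bot.read_state();print(s["wrist_force"],s["torque"])
E
```

```text
alt [ 0.09  0.   -0.13]
  alt [ 0.0000e+00 -1.4000e-01  1.7987e+02]
ROW [0.03, -0.01, -0.01] [0.09, 0.0, -0.13] t 14.83 q [-0.09  0.33  1.87  0.    0.94 -0.37]
yaw_y now 16.17 tool z [ 1.5e-03  4.0e-04 -1.0e+00] pos [ 0.6233 -0.0299  0.0519]
[-6.13994564  0.9482935  11.4954815 ] [ 0.04311978  1.09548651 -0.03551989]
```

Request:
servo_tool:
  plan:
    - [[0,-0.05,0.22,0,0,0],[0,-0.1,0.25,0,0,0],[0,-0.1,0.28,0,0,0],[0,-0.1,0.28,0,0,0],[0,-0.1,0.28,0,0,0]]

```text
time: 15.25
tool_pos: [0.6233, -0.0299, 0.0519]
tcp_rot: [1.886, 2.51, 0.004]
wrist_force: [-6.2, 1.4, 13.3]
width: 0.697
```

```bash
python3 - <<'E'
from h import *
row([.6231,-.0297,.052],16.3);s=bot.read_state();print(s["wrist_force"],s["torque"])
E
```

```text
alt [ 0.2   0.02 -0.13]
  alt [ 3.0000e-02 -3.1000e-01  1.7987e+02]
ROW [0.03, -0.01, -0.01] [0.2, 0.02, -0.13] t 15.25 q [-0.09  0.33  1.87  0.    0.93 -0.37]
yaw_y now 16.17 tool z [ 3.4e-03  7.0e-04 -1.0e+00] pos [ 0.6233 -0.0299  0.0519]
[-6.1810583   1.39533432 13.2967006 ] [ 0.16435144  0.96285172 -0.0417243 ]
```

Request:
servo_tool:
  plan:
    - [[0,-0.15,0.3,0,0,0],[0,-0.2,0.32,0,0,0],[0,-0.2,0.36,0,0,0],[0,-0.2,0.36,0,0,0],[0,-0.2,0.36,0,0,0],[0,-0.2,0.36,0,0,0],[0,-0.2,0.36,0,0,0]]

```text
time: 15.83
tool_pos: [0.6233, -0.0299, 0.0519]
tcp_rot: [1.884, 2.508, 0.008]
wrist_force: [-5.3, 2.4, 15.8]
width: 0.694
```

```bash
python3 - <<'E'
from h import *
row([.6231,-.0297,.052],16.3);s=bot.read_state();print(s["wrist_force"],s["torque"])
for i in range(6):
  d=cam("wrist"); s=bot.read_state();print(s["wrist_force"].round(1),s["tool_pos"].round(4))
cv2.imwrite("pics/w9.png",d["color"][:,:,::-1])
d=cam("top");cv2.imwrite("pics/t9.png",d["color"][:,:,::-1])
d=cam("scene");cv2.imwrite("pics/s9.png",d["color"][:,:,::-1])
E
```

```text
alt [ 0.41  0.04 -0.14]
  alt [ 6.0000e-02 -6.4000e-01  1.7986e+02]
ROW [0.03, -0.01, -0.01] [0.41, 0.04, -0.14] t 15.83 q [-0.09  0.33  1.88  0.    0.93 -0.37]
yaw_y now 16.16 tool z [ 0.0071  0.0013 -1.    ] pos [ 0.6233 -0.0299  0.0519]
[-5.33173548  2.42573233 15.83425571] [ 0.40143693  0.98098858 -0.06768945]
[-4.9  3.1 15.2] [ 0.6232 -0.03    0.0519]
[-3.8  3.6 15.6] [ 0.6233 -0.03    0.0519]
[-5.1  3.1 14.2] [ 0.6233 -0.0299  0.0519]
[-4.7  3.4 14.9] [ 0.6232 -0.03    0.0519]
[-4.3  2.5 15.4] [ 0.6232 -0.03    0.0519]
[-4.3  2.6 14.9] [ 0.6232 -0.03    0.0519]
```

View pics/w9.png

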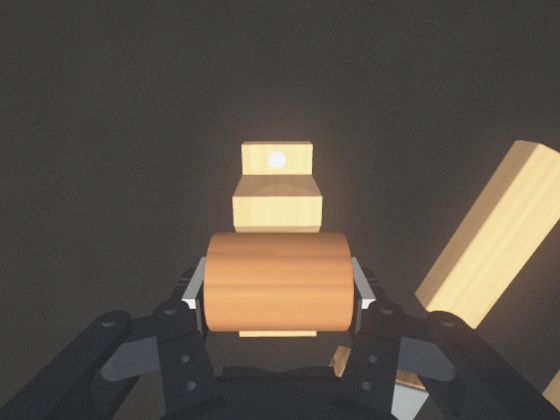

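View pics/s9.png

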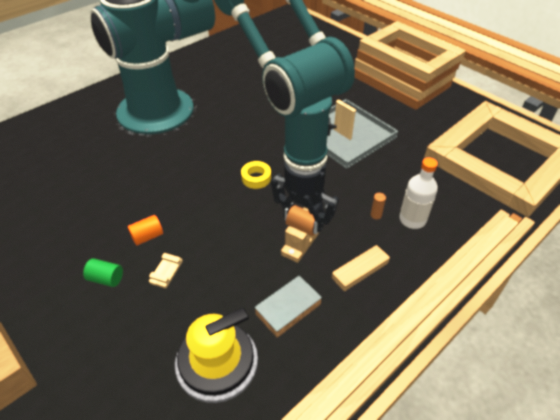

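View pics/t9.png

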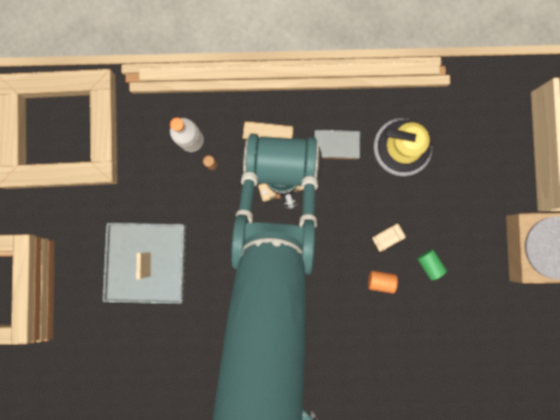

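Request:
servo_tool:
  plan:
    - [[0.03,-0.22,0.37,0,0,0],[0.05,-0.22,0.39,0,0,0],[0.05,-0.22,0.4,0,0,0],[0.05,-0.22,0.4,0,0,0],[0.05,-0.22,0.4,0,0,0],[0.05,-0.22,0.4,0,0,0],[0.05,-0.22,0.4,0,0,0],[0.05,-0.22,0.4,0,0,0]]

```text
time: 16.9
tool_pos: [0.6232, -0.03, 0.0519]
tcp_rot: [1.882, 2.505, 0.012]
wrist_force: [-5.0, 2.0, 17.4]
width: 0.696
```

```bash
python3 - <<'E'
from h import *
for i in range(8):
  d=cam("wrist"); s=bot.read_state();print(s["wrist_force"].round(1),s["tool_pos"].round(4),s["tcp_rot"].round(3))
a=np.radians(16.3);n=np.array([-np.sin(a),np.cos(a),0]);x=np.array([np.cos(a),np.sin(a),0])
tc=d["M"]@np.linalg.inv(d["T_tool_cam"]);r=(tc@np.array([.0022,.0004,-.015,1]))[:3];e=r-[.6226,-.0276,0]
print("round rel block x,y,z",e@x,e@n,e[2],s["time"])
E
```

```text
[-5.1  1.7 16.9] [ 0.6233 -0.03    0.0519] [1.882 2.505 0.012]
[-4.3  1.5 16.9] [ 0.6232 -0.03    0.0519] [1.882 2.505 0.012]
[-4.9  1.5 17.2] [ 0.6233 -0.03    0.0519] [1.882 2.505 0.012]
[-5.3  1.6 17.1] [ 0.6233 -0.03    0.0519] [1.882 2.505 0.012]
[-4.   2.3 16.7] [ 0.6233 -0.03    0.0519] [1.882 2.505 0.012]
[-4.1  2.1 16.9] [ 0.6233 -0.03    0.0519] [1.882 2.505 0.012]
[-4.5  1.  16.8] [ 0.6232 -0.03    0.0519] [1.882 2.505 0.012]
[-3.7  1.9 17.1] [ 0.6233 -0.03    0.0519] [1.882 2.505 0.012]
round rel block x,y,z 0.00017762968040750066 -0.00021521432652197317 0.06689547538267426 17.3
```

```bash
python3 -c "
from workcell import finish_job
print(finish_job())"
```

```text
the job is handed in; nothing more can be done
None
```

I handed the job in at about 17.3 s, with the gripper still holding the wooden round in the V. `finish_job` gave no verdict.

- **Slip:** I pulled it up out of the slot by its upper edge, and it now stands upright in the tray. It was let go near the tray's centre, and the last top and scene pictures, taken about 1 s before hand-in, show it still standing there. I did not lay it flat; standing is allowed.
- **Round:** I gripped it by its flat ends and seated it lengthways. It is about 0.2 mm off the block's centre along and across the groove, 66.9 mm high, and about 0.15° off the groove by the tool's heading. The tool is tilted about 0.7°.
- **Pressing:** the downward push held at 17 N over the last eight readings, with a 60 N grip setting and no movement. I have no direct reading of the force on each face. The push implies roughly 10 to 14 N on each, far below the 60 N limit.
- **Other things:** the other items look unmoved in the last pictures; I did not measure them.

One thing was less than ideal: 4 to 5 N of sideways force along the groove remained, and I reduced it only slightly. The round did not slide.

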